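Move the flat speaker battery to the free charger

TASK

The battery in the blue site speaker is flat. Slide the red thumb latch on top of the speaker sideways, the way the white arrow points, so that the sprung grey cover pops open, lift the pack out by its orange rib, and lower it without dropping it into the empty charger, fully down and with its copper contact end towards the charger's raised housing. Leave the cover open and everything else on the bench as it is.

Things in the scene. Friction and masses are not known exactly. Their poses are not given: they have to be found in the camera images.
- speaker: blue portable speaker fixed to the bench, 200 (x) x 130 (y) x 82 mm high, black rubber corners. Origin: centre of its underside; z up. Its top has a plain deck at the -x end (x -100 to -29 mm) that carries the latch, and behind it the battery bay (inside x -29 to +95 mm, y -52 to +52 mm, below 36 mm height narrowed to y -45 to +45; floor 8 mm above the bench, rim at 82 mm), shut by the cover. It stands with its +x end away from the robot, within 0.3 rad.
- cover (a joint): angle of the grey sprung cover over the bay (rad): 0 shut, 1.85 fully open. It is hinged along the speaker's y at the speaker's far end (x +100, z +88 mm) and its free edge is at speaker x -31 mm, 120 mm wide, top at 90 mm. A spring swings it up and away from the latch within about 2 s of the latch releasing its catch tab, and keeps it open; it cannot be lifted before.
- latch (a joint): travel of the red thumb latch (m): 0 at rest, 0.022 at its stop; slides along the speaker's +y. The cover is let go at about 0.016 to 0.017. A light spring (under 4 N) brings the latch back when it is let go; the cover then stays open.
- latch_grip (a point): centre of the top of the red thumb piece, which moves with the latch. The thumb piece is 24 mm (speaker x) by 16 mm (speaker y) and stands 24 mm tall on a flat steel slide plate (this point is 28 mm above the speaker's deck, 110 mm above the bench). It can be pinched from above along speaker y or pushed with the shut fingers.
- pack: flat battery pack lying in the speaker's bay: black block 116 (x) x 82 (y) x 40 mm high with an orange grip rib on its top, 70 (x) x 24 (y) x 28 mm high, centred (68 mm high in all), red strip at the -x end, copper contacts at the +x end. About 0.3 to 0.6 kg. Origin: centre of its underside, z up. In the bay its x runs along the speaker's x and the rib's top is below the shut cover.
- pack_contacts (a point): middle of the copper contact end of the flat pack: 58 mm along the pack's +x from its origin, 20 mm up.
- charger_empty: the empty charger, grey, fixed to the bench, 172 (x) x 110 (y) mm, with a red lamp. Origin: centre of its underside. Raised housing 38 mm long and 55 mm high at its +x end (away from the robot, within 0.3 rad).
- charger_empty_seat (a point): middle of the floor of the empty charger's open-topped pocket, 12 mm above the bench, axes as the charger's: x points to the raised housing. The pocket is 128 (x) x 94 (y) mm inside, walls 14 mm above its floor. A seated pack has its origin here and its x axis along this x.
- charger_busy: the other charger, same shape, green lamp, holding a charged pack; fixed, leave alone. Origin: centre of its underside.
- pack_full: charged pack in the other charger, same shape as the flat one but with a green strip; leave alone. Origin: centre of its underside.
- tape: blue tape roll lying flat, 100 mm across, 24 mm high; leave alone
- screwdriver: screwdriver lying on the bench, about 200 mm long; leave alone
- glue: white glue bottle, 60 mm across, 190 mm tall, standing; leave alone
- board: striped wooden board, 240 x 132 x 22 mm, lying flat; leave alone
- sanding_block: cork and wood sanding block, 110 x 65 x 38 mm; leave alone
- screw_cup: yellow plastic cup, 76 mm across, 60 mm tall; leave alone
- hammer: hammer lying on the bench; leave alone
Not all that is in view belongs to the job. What is shaped like the charger_empty but yellow is not meant.

How it is judged:
By the outcome, as a careful person would: the job done as asked, in the order asked, and still so for the second after the job is handed in, with the robot touching nothing.
It also fails if it takes over 58 s, if anything falls off the work surface, if the arm or the gripper's body presses on something with over 40 N, if the wrist force passes 120 N, or if a joint passes its speed limit or range.

ROBOT

A 6-joint arm with a two-finger parallel gripper is mounted at the origin on the work surface. World frame = base frame: x ahead of the robot, y to its left, z up, the work surface at z = 0. Lengths are in mm, angles in degrees, forces in N, time in s.
With the tool pointing down it reaches from about 350 to 850 mm from the base axis. Payload 8.1 kg.
Tool frame: the origin (TCP) lies between the finger pads; the fingertips stand 22 mm ahead of it and the grasp point (between the pads) lies 3 mm ahead of it (r.nose_length is the z of the fingertips in the tool frame, in mm); z points along the fingers, x is the direction in which the jaws open and shut, and the axes are right-handed (so a half turn about z gives the same grasp; the last joint's range is limited). The gripper opens to 85 mm and grips with 20 to 120 N. Pads are 22 mm wide; open, the fingers measure 114 mm over their backs; the gripper's body (76 mm by 85 mm) begins 54 mm behind the grasp point. The pads swing forward as they close: fully open they stand 13 mm farther back than shut.
Start: joints at [-78.977, 7.471, 85.268, -0, 87.261, -4.893], TCP at [164.565, -576.996, 253.292] pointing down, gripper open.
Joint ranges: [-169.43, 169.43], [-51.17, 129.36], [1.28, 143.12], [-76.62, 256.62], [0, 156.53], [-152.29, 152.29]. Speed limits (degrees/s): [136.94, 136.94, 159.86, 180, 180, 180].

INTERFACE

Orientations are given as [roll, pitch, yaw] about the fixed x, y, z axes, in that order (R = Rz(yaw) Ry(pitch) Rx(roll)).
In Python, from bench import r gives the robot as it stands.
- The arm moves only by the shell command python3 -m jog 'ROWS' [FORCE]. ROWS is JSON, a list of rows, each a list of 5 numbers: the shift along the tool's x, y, z in m, then the turn about the tool's z in degrees, then the opening in per cent of the stroke, from 0 (shut) to 100 (fully open). A call has 1 to 8 rows; each row is the pose to reach, as a shift and turn from the pose measured when the call began, along the tool's axes at that moment; what a row does not reach only later rows make up. A row lasts 1/10 s, in which the tool goes at most 50 mm and 8.59 degrees, less where a joint would pass 70% of its speed; a pose out of reach is approached as far as the arm can. A call with a gripper value outside its range is refused whole. The fingers move at their own pace and stop on an object; FORCE is the grip in N (left out, the last holds). Time passes only in rows, so rows that repeat a pose let the fingers close. It gives the time, the measured TCP pose, the force and the opening at its end, in the units of the state.
- r.sense(): the state, without advancing time (a new reading comes with each control period).
- r.snapshot(name): name is "side" or "top"; returns a dict with "image" (400x640x3 uint8, red, green, blue), "K" (3x3 intrinsics, pixels), "T" (4x4, takes a point from camera to world coordinates). Camera axes: x right, y down, z forward; pixel columns grow to the right and rows downward; lengths in mm; the calibration is good to about 2 mm. A picture is of the moment at which its call begins. There is no depth.
- r.hand_in(): hands the job in, once; it reports no verdict.
Trained networks look in a picture, given as the dict that the camera call returned (one of the last four; its "shot" number tells which), for a name from the list of things; names that differ only in an ending like _2 or _b are one class to them, and where a whole thing is asked for, a point or a joint stands for the part that bears it (a point fixed in the world has none). Each returns a list of dicts, best first, with "conf" (0 to 1); they miss things now and then, are a little off and sometimes report something else, mostly with a low value. They report only what shows in the picture. A call takes as long as a camera call. They do not tell look-alikes from the thing itself.
- r.search_frame(picture, label): "bbox" ([left, top, right, bottom] in pixels, round what is visible of it).
- r.pinpoint(picture, label): "uv" ([column, row] in pixels: a listed point, or the origin of a listed thing).
The state is a dict: "time": time; "joint_pos": joint angles; "qd": joint speeds; "joint_efforts": joint torques, N m; "tool_pos": TCP position; "tcp_rot": TCP orientation; "ft_force": force on the tool from outside, world axes, zero at the start; "wrist_torque": the same for the moment, N m; "finger_gap": finger opening in mm.
Only numpy, scipy, OpenCV 4.12 (cv2) and the standard library are available. Lean on these libraries where they do the work, as an engineer would, in place of code of your own. Each camera call takes 0.05 s, during which the arm holds its last target. There are 200 camera calls.

## Working session

There is one attempt and no reset: what is moved stays moved. The work goes in short steps, Python scripts to look and compute and a shell command to move; the robot and the scene stay as the last step left them, time stands still between calls to the robot, and variables do not carry over. Pictures are saved under pics/ and viewed, about 8 in all and at most 12, crops included, and the job is handed in when it is done.

```bash
mkdir -p pics; ls; cat > h.py <<'E'
import numpy as np,cv2
from bench import r
from scipy.spatial.transform import Rotation as R
def ray(p,uv):
    d=np.linalg.inv(p["K"])@[uv[0],uv[1],1]; T=np.array(p["T"]); return T[:3,3],T[:3,:3]@d
def atz(p,uv,z):
    o,d=ray(p,uv); return o+d*(z-o[2])/d[2]
def proj(p,P):
    T=np.linalg.inv(np.array(p["T"])); c=T[:3,:3]@np.asarray(P,float)+T[:3,3]; u=np.array(p["K"])@c; return u[:2]/u[2]
def tri(a,ua,b,ub):
    o1,d1=ray(a,ua);o2,d2=ray(b,ub); d1=d1/np.linalg.norm(d1);d2=d2/np.linalg.norm(d2)
    s=np.linalg.lstsq(np.c_[d1,-d2],o2-o1,rcond=None)[0]; A=o1+s[0]*d1;B=o2+s[1]*d2
    return (A+B)/2,np.linalg.norm(A-B)
def save(p,n): cv2.imwrite("pics/"+n,cv2.cvtColor(p["image"],cv2.COLOR_RGB2BGR))
E
python3 - <<'E'
from h import *
np.set_printoptions(precision=1,suppress=True)
t=r.snapshot("top");s=r.snapshot("side")
im=np.vstack([t["image"],s["image"]])
save(t,"t0.png");save(s,"s0.png")
print(t["T"],s["T"],r.sense()["tcp_rot"])
for n,z in [("speaker",0),("latch_grip",110),("charger_empty",0),("charger_empty_seat",12),("charger_busy",0),("pack_full",12)]:
    for nm,p in(("top",t),("side",s)):
        for d in r.pinpoint(p,n)[:3]: print(n,nm,np.round(d["uv"],1),round(d["conf"],2),atz(p,d["uv"],z))
E
```

```text
pics
[[  -0.    -1.     0.1  402.3]
 [  -1.     0.    -0.    24.3]
 [   0.    -0.1   -1.  1392.4]
 [   0.     0.     0.     1. ]] [[  -0.9   -0.3    0.4  -92.4]
 [  -0.5    0.5   -0.7 1150.1]
 [  -0.    -0.8   -0.6 1077.1]
 [   0.     0.     0.     1. ]] [-180.     0.1  -74.1]
speaker top [224.3 184.7] 0.83 [580.3 271.6   0. ]
speaker side [267.3 266. ] 0.97 [574.5 290.5   0. ]
speaker side [292.1 182.6] 0.21 [ 743.5 -157.3    0. ]
latch_grip top [224.  207.6] 0.7 [504.1 252.8 110. ]
latch_grip side [285.3 242.4] 0.59 [512.1 266.4 110. ]
charger_empty top [435.2 288.8] 0.69 [ 265.7 -340.8    0. ]
charger_empty top [401.1 186.5] 0.61 [ 567.5 -250.8    0. ]
charger_empty top [271.8 261.1] 0.52 [354.8 134.    0. ]
charger_empty side [340.9 183. ] 0.84 [ 563.3 -243.     0. ]
charger_empty side [420.2 190.5] 0.73 [ 259.4 -335.1    0. ]
charger_empty side [345.7 178.7] 0.6 [ 559.  -279.7    0. ]
charger_empty_seat top [402.7 190.8] 0.79 [ 553.3 -252.8   12. ]
charger_empty_seat top [435.  293.3] 0.59 [ 254.1 -336.5   12. ]
charger_empty_seat top [309.9 202.1] 0.42 [524.1  20.8  12. ]
charger_empty_seat side [422.4 187.2] 0.92 [ 254.6 -343.8   12. ]
charger_empty_seat side [346.5 179.3] 0.62 [ 547.  -261.3   12. ]
charger_empty_seat side [320.4 224. ] 0.23 [511.1  36.4  12. ]
charger_busy top [312.7 202.1] 0.74 [525.   12.5   0. ]
charger_busy side [320.6 218.8] 0.82 [531.   -2.8   0. ]
charger_busy side [249.  222.7] 0.22 [755.3 134.    0. ]
pack_full top [313.4 208.4] 0.94 [505.5  10.8  12. ]
pack_full side [319.4 219.5] 0.57 [526.1  15.6  12. ]
```

View pics/t0.png

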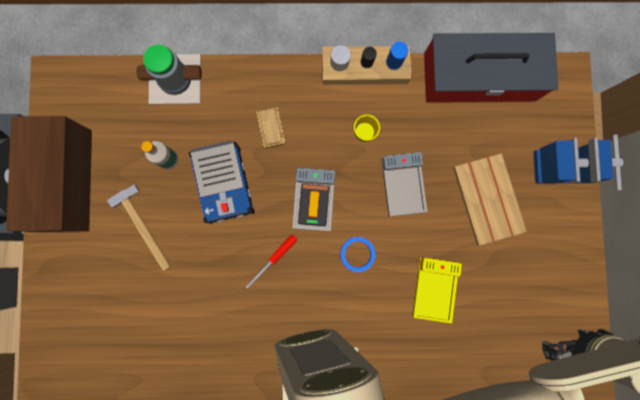

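View pics/s0.png

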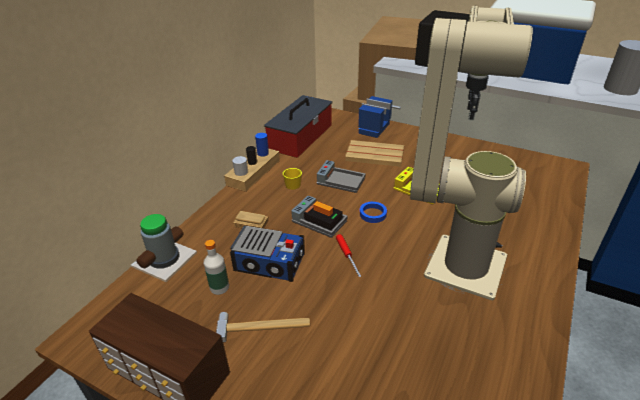

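The grey charger at top view (404,187) has a red lamp and is empty, so that is the target. The yellow one at (437,290) is the decoy. The grey one at (314,203) has a green lamp and holds a pack, so it is the busy one. I'll confirm this in one enlarged crop.

```bash
python3 - <<'E'
import cv2,numpy as np
a=cv2.imread("pics/t0.png")
f=lambda x0,y0:cv2.resize(a[y0:y0+100,x0:x0+66],None,fx=6,fy=6,interpolation=cv2.INTER_CUBIC)
def g(x0,y0):
    i=f(x0,y0)
    for k in range(0,66,10): cv2.putText(i,str(x0+k),(k*6,8),0,.3,(255,255,255));cv2.line(i,(k*6+3,10),(k*6+3,16),(255,255,255))
    for k in range(0,100,10): cv2.putText(i,str(y0+k),(0,k*6+6),0,.3,(255,255,255))
    return i
cv2.imwrite("pics/c0.png",np.hstack([g(188,132),g(374,140)]))
E
```

```text
(no output)
```

View pics/c0.png

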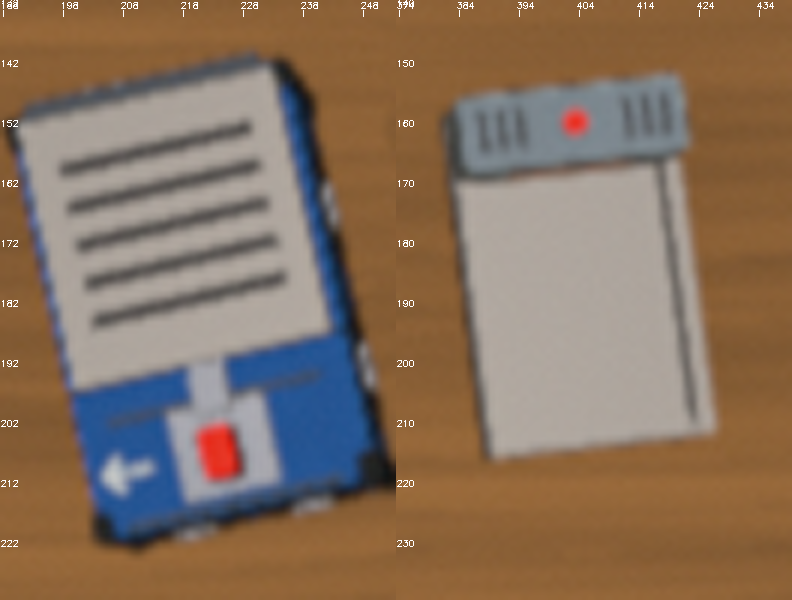

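The crop confirms the red lamp, top centre at (403,160), with an empty pocket. The speaker cover corners, white arrow (image left, +y) and red thumb at (224,207) are also clear. Next I fit poses from the corners.

```bash
cat >> h.py <<'E'
from scipy.optimize import least_squares
def fit(p,model,uv,x0):
    def f(q):
        c,s=np.cos(q[2]),np.sin(q[2])
        return np.concatenate([proj(p,[q[0]+c*m[0]-s*m[1],q[1]+s*m[0]+c*m[1],m[2]])-u for m,u in zip(model,uv)])
    o=least_squares(f,x0,x_scale=[1,1,.01]); return o.x,o.fun.reshape(-1,2)
def loc(q,m):
    c,s=np.cos(q[2]),np.sin(q[2]); return np.array([q[0]+c*m[0]-s*m[1],q[1]+s*m[0]+c*m[1],m[2]])
E
python3 - <<'E'
from h import *
np.set_printoptions(precision=2,suppress=True)
t=r.snapshot("top");s=r.snapshot("side")
C=lambda l,x0,y0:[((a+.5)/6-.5+x0,(b+.5)/6-.5+y0) for a,b in l]
q,res=fit(t,[(-31,60,90),(-31,-60,90),(98,60,90),(98,-60,90)],C([(73,389),(331,332),(20,120),(272,66)],188,132),[580,272,.2]);print("speaker",q,res)
print("latch",loc(q,(-65,0,110)),"red seen",atz(t,C([(220,452)],188,132)[0],110), "net",[atz(t,d["uv"],110) for d in r.pinpoint(t,"latch_grip")[:1]])
c,res=fit(t,[(86,55,55),(86,-55,55),(48,-55,55),(48,55,55),(-86,55,26),(-86,-55,26)],C([(457,100),(680,76),(690,150),(468,180),(490,459),(716,432)],374,140),[567,-250,.1]);print("charger",c,res)
print("seat",loc(c,(-19,0,12)), "lamp",proj(t,loc(c,(67,0,55))))
im=s["image"].copy()[150:310,210:380];im=cv2.resize(im,None,fx=4.5,fy=3.7*0+4.5 if 0 else 3.7,interpolation=cv2.INTER_CUBIC)
def dr(q,ms,col):
    for m in ms:
        u=proj(s,loc(q,m)); cv2.circle(im,(int((u[0]+.5-210)*4.5),int((u[1]+.5-150)*3.7)),3,col,-1)
dr(q,[(-31,60,90),(-31,-60,90),(98,60,90),(98,-60,90),(-100,65,0),(-65,0,110),(-100,-65,0),(100,65,0)],(255,0,255))
dr(c,[(86,55,55),(86,-55,55),(48,-55,55),(48,55,55),(-86,55,26),(-86,-55,26)],(0,255,0))
cv2.imwrite("pics/s1.png",im[:,:,::-1])
E
```

```text
speaker [579.21 269.95   0.21] [[ 0.04  0.28]
 [ 0.08  0.3 ]
 [-0.41 -0.2 ]
 [ 0.3  -0.4 ]]
latch [515.58 256.69 110.  ] red seen [505.89 252.1  110.  ] net [array([504.82, 249.55, 110.  ])]
charger [ 566.61 -447.11    0.11] [[-0.19  0.19]
 [ 0.   -0.35]
 [ 0.41  0.22]
 [-0.04 -0.18]
 [ 0.25  0.15]
 [-0.43 -0.04]]
seat [ 547.72 -449.17   12.  ] lamp [469.28 160.63]
```

View pics/s1.png

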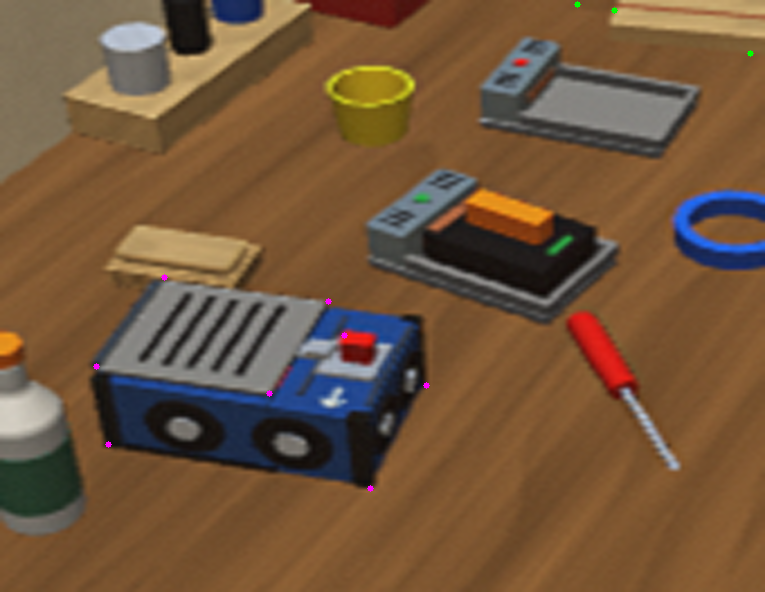

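Speaker overlay fits the side view well. My second crop panel was offset by 396 px, so the charger fit needs redoing. Thumb is at speaker x≈-75.

```bash
cat >> h.py <<'E'
def go(P,yaw=None):
    s=r.sense(); T=R.from_euler("xyz",s["tcp_rot"],degrees=True); d=T.inv().apply(np.array(P)-s["tool_pos"])/1000
    turn=None if yaw is None else -((yaw-s["tcp_rot"][2]+90)%180-90)
    print("t %.1f"%s["time"],"shift",np.round(d,4),"turn",turn,"F",np.round(s["ft_force"],1),"gap",s["finger_gap"],"rot",np.round(s["tcp_rot"],1))
E
python3 - <<'E'
from h import *
np.set_printoptions(precision=2,suppress=True)
t=r.snapshot("top");s=r.snapshot("side")
C=lambda l,x0,y0:[((a+.5)/6-.5+x0,(b+.5)/6-.5+y0) for a,b in l]
c,res=fit(t,[(86,55,55),(86,-55,55),(48,-55,55),(48,55,55),(-86,55,26),(-86,-55,26)],C([(61,100),(284,76),(294,150),(72,180),(94,459),(320,432)],374,140),[567,-250,.1]);print("charger",c,res)
print("seat",loc(c,(-19,0,12)), "lamp",proj(t,loc(c,(67,0,55))))
q=np.array([579.2,270,.21]);np.save("q.npy",q);np.save("c.npy",c)
for p in (s,): print([np.round(proj(p,loc(c,m))) for m in [(67,0,55),(-86,55,26),(-86,-55,26)]])
P=loc(q,(-75,0,250)); print(P); go(P,-90+np.degrees(q[2]))
E
```

```text
charger [ 569.24 -255.19    0.1 ] [[-0.37 -0.06]
 [ 0.22 -0.34]
 [ 0.37  0.3 ]
 [-0.48 -0.37]
 [ 0.29  0.19]
 [-0.01  0.27]]
seat [ 550.34 -257.1    12.  ] lamp [403.17 160.54]
[array([326., 167.]), array([357., 188.]), array([365., 173.])]
[505.85 254.37 250.  ]
t 0.9 shift [-0.71 -0.56  0.  ] turn 3.8836931332096754 F [-0.4 -0.3  0.3] gap 85.79663273441057 rot [180.   -0.  -74.1]
```

```bash
python3 -m jog '[[-0.355,-0.28,0,3.9,50],[-0.355,-0.28,0,3.9,50],[-0.355,-0.28,0,3.9,50],[-0.355,-0.28,0,3.9,50],[-0.355,-0.28,0,3.9,50],[-0.355,-0.28,0,3.9,50],[-0.355,-0.28,0,3.9,50],[-0.355,-0.28,0,3.9,50]]' 40; python3 -c "
from h import *
q=np.load('q.npy');go(loc(q,(-75,0,170)),-90+np.degrees(q[2]))"
```

```text
time: 1.75
tool_pos: [316.9, -205.3, 253.6]
tcp_rot: [-180.0, -0.1, -78.0]
ft_force: [1.7, -0.7, 0.3]
finger_gap: 42.8
t 1.8 shift [-0.4106 -0.2801  0.0834] turn -0.05715414021381093 F [ 1.7 -0.7  0.3] gap 42.83239478827653 rot [-1.8e+02 -1.0e-01 -7.8e+01]
```

```bash
python3 -m jog '[[-0.32,-0.22,0,0,50],[-0.32,-0.22,0,0,50],[-0.32,-0.22,0,0,50],[-0.32,-0.22,0,0,50],[-0.32,-0.22,0,0,50],[-0.32,-0.22,0,0,50],[-0.32,-0.22,0,0,50],[-0.32,-0.22,0,0,50]]' >/dev/null; python3 -c "
from h import *
q=np.load('q.npy');go(loc(q,(-75,0,170)),-90+np.degrees(q[2]))"
```

```text
t 2.5 shift [-0.0877 -0.0591  0.0836] turn 0.027634114712640212 F [ 0.7 -1.6  0.2] gap 43.108177643358665 rot [-179.9   -0.   -77.9]
```

```bash
python3 -m jog '[[-0.044,-0.03,0.02,0,50],[-0.088,-0.059,0.06,0,50],[-0.088,-0.059,0.084,0,50],[-0.088,-0.059,0.084,0,50],[-0.088,-0.059,0.084,0,50]]' >/dev/null; python3 - <<'E'
from h import *
q=np.load('q.npy');go(loc(q,(-75,0,118)),-90+np.degrees(q[2]))
t=r.snapshot("top");s=r.snapshot("side")
a=cv2.resize(t["image"][130:240,170:270],None,fx=4,fy=4,interpolation=cv2.INTER_CUBIC);b=cv2.resize(s["image"][170:280,220:320],None,fx=4,fy=4,interpolation=cv2.INTER_CUBIC)
cv2.imwrite("pics/n.png",np.hstack([a,b])[:,:,::-1])
E
```

```text
t 3.0 shift [ 0.0003 -0.0011  0.0505] turn 0.08849889604391592 F [ 0.7 -0.2  1.1] gap 42.65828856454702 rot [ 1.799e+02 -1.000e-01 -7.790e+01]
```

View pics/n.png

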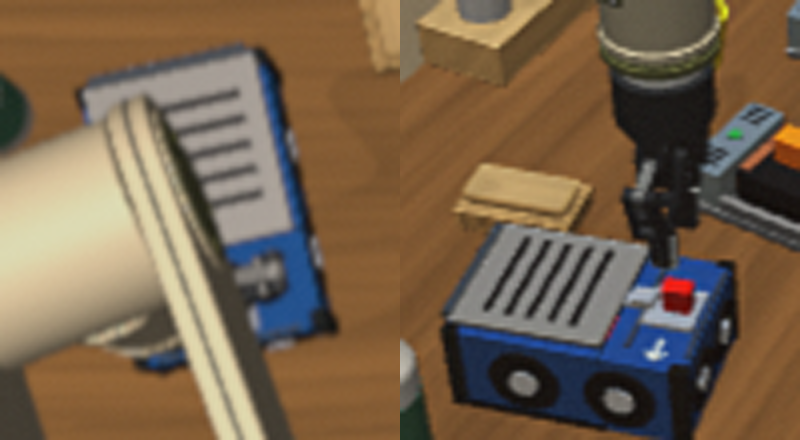

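The side view shows the half-open fingers above and behind the red thumb at crop (677,293), consistent with the estimate. I'll go down and pinch.

```bash
python3 -m jog '[[0,-0.001,0.025,0,50],[0,-0.001,0.04,0,50],[0,-0.001,0.05,0,50],[0,-0.001,0.05,0,50],[0,-0.001,0.05,0,10],[0,-0.001,0.05,0,10],[0,-0.001,0.05,0,10],[0,-0.001,0.05,0,10]]' 40; python3 -c "
from h import *
q=np.load('q.npy');go(loc(q,(-75,23,118)),-90+np.degrees(q[2]))"
```

```text
time: 3.95
tool_pos: [508.2, 255.1, 122.8]
tcp_rot: [-179.7, 0.0, -78.0]
ft_force: [-1.4, 2.4, 6.6]
finger_gap: 14.6
t 4.0 shift [-0.0227  0.0025  0.0048] turn 0.01566196407227949 F [-1.4  2.4  6.6] gap 14.555639585962215 rot [-179.7    0.   -78. ]
```

```bash
python3 -m jog '[[0,0,0,0,5],[0,0,0,0,5],[0,0,0,0,5]]' 40; python3 - <<'E'
from h import *
s=r.snapshot("side")
cv2.imwrite("pics/n2.png",cv2.resize(s["image"][190:270,240:320],None,fx=6,fy=6,interpolation=cv2.INTER_CUBIC)[:,:,::-1])
E
```

```text
time: 4.25
tool_pos: [508.2, 255.2, 122.8]
tcp_rot: [-179.7, 0.0, -77.9]
ft_force: [-2.1, 1.6, 1.5]
finger_gap: 14.9
```

View pics/n2.png

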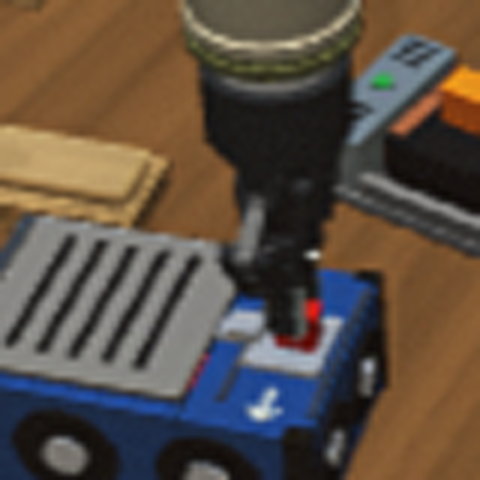

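The red thumb is held between the fingers at crop (300,325). I'll slide it along +y now.

```bash
python3 -m jog '[[-0.006,0,0,0,5],[-0.012,0,0,0,5],[-0.017,0,0,0,5],[-0.02,0,0,0,5],[-0.02,0,0,0,5],[-0.02,0,0,0,5]]'; python3 - <<'E'
from h import *
q=np.load('q.npy');go(loc(q,(-75,22,180)),-90+np.degrees(q[2]))
s=r.snapshot("side")
cv2.imwrite("pics/n3.png",cv2.resize(s["image"][170:280,210:320],None,fx=4,fy=4,interpolation=cv2.INTER_CUBIC)[:,:,::-1])
E
```

```text
time: 4.9
tool_pos: [503.9, 274.8, 122.8]
tcp_rot: [-179.7, 0.0, -77.9]
ft_force: [-2.4, -3.2, 3.1]
finger_gap: 14.3
t 4.9 shift [-0.0016  0.002  -0.0572] turn 0.03742444517280319 F [-2.4 -3.2  3.1] gap 14.299049794252092 rot [-179.7    0.   -77.9]
```

View pics/n3.png

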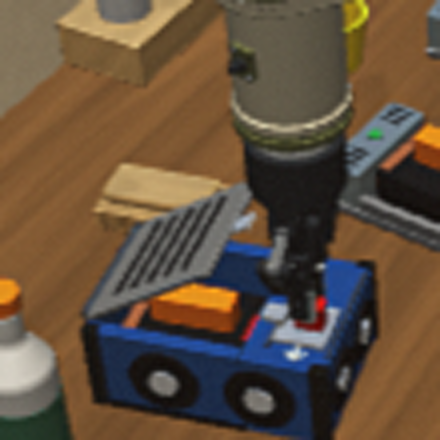

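The cover is swinging open and the rib is visible. I'll wait, release, rise, and back off for a clear look.

```bash
python3 -m jog '[[0,0,0,0,5],[0,0,0,0,5],[0,0,0,0,5],[0,0,0,0,5],[0,0,0,0,5],[0,0,0,0,5],[0,0,0,0,5],[0,0,0,0,5]]' >/dev/null;  python3 -m jog '[[0,0,0,0,5],[0,0,0,0,35],[0.003,0,0,0,35],[0.003,0,0,0,35],[0.003,0,-0.04,0,35],[0.003,0,-0.09,0,35],[0.003,0,-0.13,0,60],[0.003,0,-0.16,0,60]]'; python3 -m jog '[[0.03,0.03,-0.01,0,60],[0.06,0.06,-0.01,0,60],[0.1,0.09,-0.01,0,60],[0.14,0.09,-0.01,0,60],[0.18,0.09,0,0,60],[0.18,0.09,0,0,60],[0.18,0.09,0,0,60]]'; python3 - <<'E'
from h import *
np.set_printoptions(precision=1,suppress=True)
t=r.snapshot("top");s=r.snapshot("side");save(t,"t2.png");save(s,"s2.png")
q=np.load('q.npy')
for n,z in [("pack",8),("pack_contacts",28),("latch_grip",110)]:
    for nm,p in(("top",t),("side",s)):
        for d in r.pinpoint(p,n)[:2]: print(n,nm,d["uv"],d["conf"],atz(p,d["uv"],z))
print(loc(q,(33,0,8)))
a=cv2.resize(t["image"][130:240,180:290],None,fx=5,fy=5,interpolation=cv2.INTER_CUBIC)
b=cv2.resize(s["image"][190:290,220:310],None,fx=4,fy=5.5,interpolation=cv2.INTER_CUBIC)
cv2.imwrite("pics/n4.png",cv2.resize(np.hstack([cv2.resize(a,(440,550)) if 0 else a[:,:440],b]),None,fx=1,fy=1)[:,:,::-1])
E
```

```text
time: 6.55
tool_pos: [504.5, 272.2, 286.7]
tcp_rot: [-179.4, 0.1, -77.9]
ft_force: [0.1, -0.6, 0.4]
finger_gap: 51.2
time: 7.25
tool_pos: [454.2, 76.8, 285.5]
tcp_rot: [-179.4, 0.1, -78.1]
ft_force: [0.2, 1.3, -0.0]
finger_gap: 51.2
pack top [222.4, 174.0] 0.83 [611.  275.8   8. ]
pack top [486.4, 199.5] 0.58 [ 524.2 -501.8    8. ]
pack side [260.3, 257.5] 0.95 [611.9 274.1   8. ]
pack side [322.1, 222.7] 0.55 [511.2  23.    8. ]
pack_contacts top [218.7, 155.8] 0.67 [661.4 282.9  28. ]
pack_contacts top [224.8, 207.5] 0.49 [510.8 265.1  28. ]
pack_contacts side [243.5, 250.2] 0.89 [667.9 286.7  28. ]
latch_grip top [225.2, 206.3] 0.51 [507.5 249.6 110. ]
latch_grip side [290.5, 243.5] 0.54 [495.1 263.5 110. ]
[611.5 276.9   8. ]
```

View pics/n4.png

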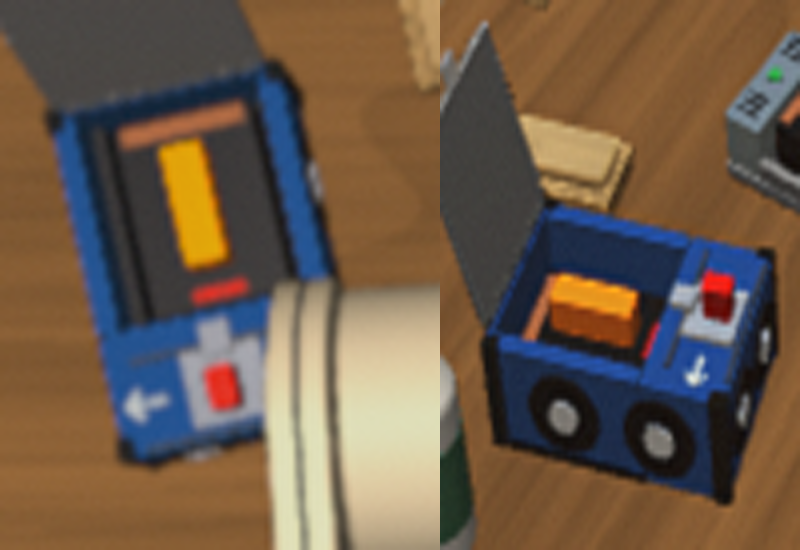

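The cover stands fully open. The pack in the bay has its rib at top crop (193,205), copper end towards the hinge and red strip towards the latch.

```bash
python3 - <<'E'
from h import *
np.set_printoptions(precision=2,suppress=True)
t=r.snapshot("top")
C=lambda l,x0,y0:[((a+.5)/5-.5+x0,(b+.5)/5-.5+y0) for a,b in l]
p,res=fit(t,[(35,12,76),(35,-12,76),(-35,-12,76),(-35,12,76)],C([(158,145),(205,138),(228,262),(181,271)],180,130),[611,276,.2]);print(p,res)
np.save("p.npy",p); go(loc(p,(0,0,160)),-90+np.degrees(p[2]))
E
```

```text
[611.08 275.1    0.18] [[ 0.53  0.41]
 [-0.36  0.2 ]
 [-0.52 -0.22]
 [ 0.34 -0.38]]
t 7.7 shift [-0.16 -0.19  0.13] turn 1.878437266333279 F [-1.2  0.1  0.1] gap 51.440461649416335 rot [-179.4    0.1  -77.9]
```

```bash
python3 -m jog '[[-0.03,-0.035,0,1.1,55],[-0.06,-0.071,0,1.1,55],[-0.09,-0.107,0,1.1,55],[-0.12,-0.142,0,1.1,55],[-0.15,-0.178,0,1.1,55],[-0.16,-0.19,0,1.1,55],[-0.16,-0.19,0.05,1.1,55],[-0.16,-0.19,0.05,1.1,55]]' >/dev/null; python3 -c "
from h import *
p=np.load('p.npy'); go(loc(p,(0,0,74)),-79)"
```

```text
t 8.5 shift [ 0.0005 -0.0084  0.1552] turn 0.10418927488885288 F [-1.7 -0.8 -2.1] gap 47.08273210154794 rot [179.8  -0.  -78.9]
```

```bash
python3 -m jog '[[0,-0.008,0.04,0,55],[0,-0.008,0.08,0,55],[0,-0.008,0.115,0,55],[0,-0.008,0.135,0,55],[0,-0.008,0.148,0,55],[0,-0.008,0.155,0,55],[0,-0.008,0.155,0,55],[0,-0.008,0.155,0,55]]' ; python3 -c "
from h import *
p=np.load('p.npy'); go(loc(p,(0,0,74)),-79)"
```

```text
time: 9.3
tool_pos: [611.6, 275.8, 76.0]
tcp_rot: [180.0, 0.0, -78.9]
ft_force: [1.1, 0.5, 0.7]
finger_gap: 46.8
t 9.3 shift [0.0006 0.0007 0.002 ] turn 0.1000797035881078 F [1.1 0.5 0.7] gap 46.77873636156267 rot [180.    0.  -78.9]
```

Close on the rib, then lift straight up gently.

```bash
python3 -m jog '[[0,0,0.002,0,10],[0,0,0.002,0,10],[0,0,0.002,0,10],[0,0,0.002,0,10],[0,0,0.002,0,10],[0,0,0.002,0,10]]' 90; python3 -m jog '[[0,0,-0.003,0,10],[0,0,-0.008,0,10],[0,0,-0.015,0,10],[0,0,-0.025,0,10],[0,0,-0.035,0,10],[0,0,-0.035,0,10]]'
```

```text
time: 9.9
tool_pos: [612.8, 276.3, 76.1]
tcp_rot: [-179.9, 0.0, -78.9]
ft_force: [-0.4, -1.0, 5.8]
finger_gap: 22.5
time: 10.5
tool_pos: [614.2, 276.8, 114.0]
tcp_rot: [-179.6, 0.1, -78.9]
ft_force: [0.7, 0.6, -3.0]
finger_gap: 22.0
```

```bash
python3 -m jog '[[0,0,-0.015,0,10],[0,0,-0.035,0,10],[0,0,-0.06,0,10],[0,0,-0.085,0,10],[0,0,-0.11,0,10],[0,0,-0.13,0,10],[0,0,-0.14,0,10],[0,0,-0.14,0,10]]' ; python3 - <<'E'
from h import *
c=np.load('c.npy'); print(c);P=loc(c,(-19,0,200)); go(P,-90+np.degrees(c[2]))
s=r.snapshot("side")
cv2.imwrite("pics/n5.png",cv2.resize(s["image"][170:290,200:320],None,fx=4,fy=4,interpolation=cv2.INTER_CUBIC)[:,:,::-1])
E
```

```text
time: 11.3
tool_pos: [614.2, 276.8, 256.7]
tcp_rot: [-179.4, 0.1, -78.9]
ft_force: [0.1, 0.3, -2.6]
finger_gap: 22.4
[ 5.69240895e+02 -2.55185948e+02  1.01079709e-01]
t 11.3 shift [0.5117 0.1661 0.054 ] turn 5.310576602061786 F [ 0.1  0.3 -2.6] gap 22.37572279039432 rot [-1.794e+02  1.000e-01 -7.890e+01]
```

View pics/n5.png

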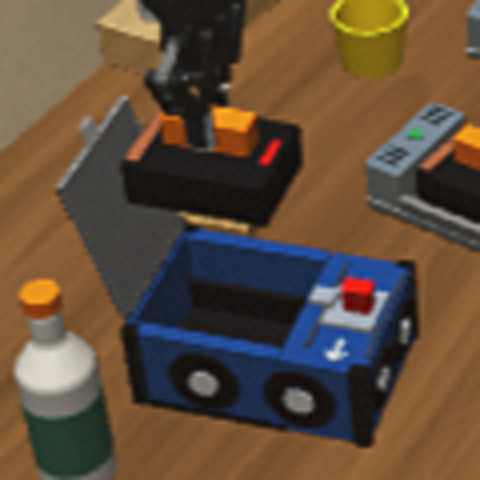

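The pack is held level by the rib and is clear of the bay. Now carry it over.

```bash
python3 -m jog '[[0.01,0.003,0,0.5,10],[0.03,0.01,0,1,10],[0.06,0.02,0,2,10],[0.095,0.031,0,3,10],[0.13,0.043,0,4,10],[0.165,0.054,0,5,10],[0.2,0.065,0,5.3,10],[0.235,0.077,0,5.3,10]]' >/dev/null; python3 -c "
from h import *
c=np.load('c.npy');P=loc(c,(-19,0,200)); go(P,-90+np.degrees(c[2]))"
```

```text
t 12.2 shift [0.2817 0.0603 0.0509] turn -0.0351377262973358 F [ 0.6 -0.1 -3.3] gap 22.223147860310924 rot [-1.797e+02  1.000e-01 -8.420e+01]
```

```bash
python3 -m jog '[[0.035,0.007,0,0,10],[0.075,0.016,0,0,10],[0.115,0.024,0,0,10],[0.155,0.033,0,0,10],[0.195,0.042,0.01,0,10],[0.235,0.05,0.02,0,10],[0.262,0.056,0.03,0,10],[0.277,0.06,0.045,0,10]]' >/dev/null;  python3 -m jog '[[0.005,0,0.004,0,10],[0.005,0,0.004,0,10],[0.005,0,0.004,0,10]]'; python3 - <<'E'
from h import *
np.set_printoptions(precision=1,suppress=True)
c=np.load('c.npy');P=loc(c,(-19,0,200)); go(P,-90+np.degrees(c[2]))
t=r.snapshot("top");s=r.snapshot("side");z=r.sense()["tool_pos"][2]
ub=z-76+8
for n,dz in (("pack",0),("pack_contacts",20)):
    for nm,p in(("top",t),("side",s)):
        for d in r.pinpoint(p,n)[:2]: print(n,nm,d["uv"],d["conf"],atz(p,d["uv"],ub+dz))
a=cv2.resize(t["image"][130:240,360:450],None,fx=4,fy=5,interpolation=cv2.INTER_CUBIC)
b=cv2.resize(s["image"][120:210,300:390],None,fx=4.8,fy=6.1112,interpolation=cv2.INTER_CUBIC)
b=cv2.resize(s["image"][120:210,300:380],(432,486),interpolation=cv2.INTER_CUBIC)
# predicted pack if grasp centred at TCP, yaw tool+90
st=r.sense();q=[*st["tool_pos"][:2],np.radians(st["tcp_rot"][2]+90)]
for m in [(35,12,68),(35,-12,68),(-35,-12,68),(-35,12,68),(-58,41,40),(-58,-41,40),(58,41,40),(58,-41,40),(-58,41,0),(-58,-41,0)]:
    P=loc(q,m);P[2]+=ub;u=proj(s,P);cv2.circle(b,(int((u[0]+.5-300)*5.4),int((u[1]+.5-120)*5.4)),2,(0,255,0),-1)
cv2.imwrite("pics/n6.png",np.hstack([a,np.vstack([b,np.zeros((64,432,3),np.uint8)])])[:,:,::-1])
E
```

```text
time: 13.25
tool_pos: [549.3, -259.0, 200.3]
tcp_rot: [-179.8, 0.2, -84.4]
ft_force: [0.1, 0.8, -3.6]
finger_gap: 22.3
t 13.2 shift [-0. -0.  0.] turn -0.1650397048046841 F [ 0.1  0.8 -3.6] gap 22.29019985760315 rot [-179.8    0.2  -84.4]
pack top [416.2, 184.1] 0.67 [ 557.6 -265.5  133.3]
pack side [344.8, 156.8] 0.69 [ 545.1 -236.8  133.3]
pack_contacts top [409.1, 171.1] 0.62 [ 590.2 -243.2  153.3]
pack_contacts side [332.9, 147.0] 0.62 [ 604.5 -252.8  153.3]
```

View pics/n6.png

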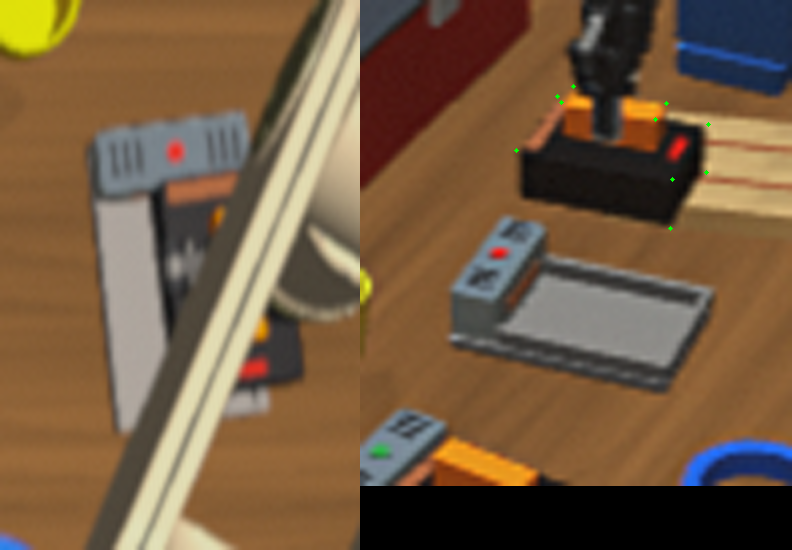

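The pack hangs level over the charger with the copper end towards the housing. The predicted corners (green) match within about 1 px, and the pocket has 6 mm of slack per side. I'll lower it.

```bash
python3 -m jog '[[0,0,0.01,0,10],[0,0,0.03,0,10],[0,0,0.05,0,10],[0,0,0.07,0,10],[0,0,0.085,0,10],[0,0,0.095,0,10],[0,0,0.1,0,10],[0,0,0.1,0,10]]'; python3 -c "
from h import *
c=np.load('c.npy');P=loc(c,(-19,0,81)); P+= [1,0,0]; go(P,-90+np.degrees(c[2]))"
```

```text
time: 14.35
tool_pos: [550.0, -259.2, 100.7]
tcp_rot: [-179.8, 0.1, -84.3]
ft_force: [0.1, 0.5, -4.1]
finger_gap: 22.4
t 14.3 shift [-0.0019 -0.0015  0.0197] turn -0.1398161803100635 F [ 0.1  0.5 -4.1] gap 22.405552204737106 rot [-1.798e+02  1.000e-01 -8.430e+01]
```

```bash
python3 -m jog '[[-0.002,-0.0015,0.003,0,10],[-0.002,-0.0015,0.006,0,10],[-0.002,-0.0015,0.009,0,10],[-0.002,-0.0015,0.012,0,10],[-0.002,-0.0015,0.015,0,10],[-0.002,-0.0015,0.017,0,10],[-0.002,-0.0015,0.018,0,10]]'; python3 -m jog '[[0,0,0.001,0,10],[0,0,0.002,0,10],[0,0,0.002,0,10]]'
```

```text
time: 15.05
tool_pos: [551.2, -256.9, 82.3]
tcp_rot: [-179.8, 0.1, -84.3]
ft_force: [0.6, -0.4, -3.6]
finger_gap: 22.4
time: 15.35
tool_pos: [551.2, -257.0, 80.3]
tcp_rot: [-179.8, 0.1, -84.4]
ft_force: [-0.5, 0.1, -3.0]
finger_gap: 22.7
```

Still no contact, so I continue in 1 mm steps.

```bash
python3 -m jog '[[0,0,0.001,0,10],[0,0,0.001,0,10],[0,0,0.002,0,10],[0,0,0.002,0,10]]'; python3 -m jog '[[0,0,0.001,0,10],[0,0,0.001,0,10]]'
```

```text
time: 15.75
tool_pos: [551.5, -257.0, 80.1]
tcp_rot: [-179.8, 0.1, -84.3]
ft_force: [-8.0, 5.3, 12.2]
finger_gap: 22.6
time: 15.95
tool_pos: [551.7, -257.1, 80.1]
tcp_rot: [-179.7, 0.1, -84.3]
ft_force: [-4.8, 3.5, 6.4]
finger_gap: 22.3
```

Contact came at z 80.1, exactly the seated height (76.1 − 8 + 12). Release and retreat.

```bash
python3 -m jog '[[0,0,0,0,20],[0,0,0,0,40],[0,0,0,0,55],[0,0,0,0,55],[0,0,-0.02,0,55],[0,0,-0.06,0,55],[0,0,-0.11,0,55],[0,0,-0.16,0,55]]';python3 -m jog '[[0.03,0.01,-0.01,0,55],[0.07,0.03,-0.01,0,55],[0.12,0.05,-0.01,0,55],[0.16,0.09,-0.01,0,55],[0.2,0.12,-0.01,0,55],[0.22,0.15,-0.01,0,55],[0.22,0.15,-0.01,0,55],[0.22,0.15,-0.01,0,55]]'; python3 - <<'E'
from h import *
t=r.snapshot("top");s=r.snapshot("side");save(t,"t3.png")
c=np.load('c.npy')
a=cv2.resize(t["image"][140:230,370:440],None,fx=5,fy=5,interpolation=cv2.INTER_CUBIC)
for m in [(35,12,80),(35,-12,80),(-35,-12,80),(-35,12,80),(-58,41,52),(-58,-41,52),(58,41,52),(58,-41,52)]:
    P=loc(c,(m[0]-19,m[1],m[2]));u=proj(t,P);cv2.circle(a,(int((u[0]+.5-370)*5),int((u[1]+.5-140)*5)),2,(0,255,0),-1)
b=cv2.resize(s["image"][140:290,220:390],(440,450),interpolation=cv2.INTER_CUBIC)
cv2.imwrite("pics/n7.png",np.hstack([a,b])[:,:,::-1])
E
```

```text
time: 16.75
tool_pos: [550.5, -257.2, 241.2]
tcp_rot: [-179.8, 0.1, -84.3]
ft_force: [0.8, -0.4, -0.3]
finger_gap: 47.2
time: 17.55
tool_pos: [422.0, -491.8, 250.0]
tcp_rot: [-179.8, 0.1, -84.5]
ft_force: [-0.3, 0.6, -0.5]
finger_gap: 47.0
```

View pics/n7.png

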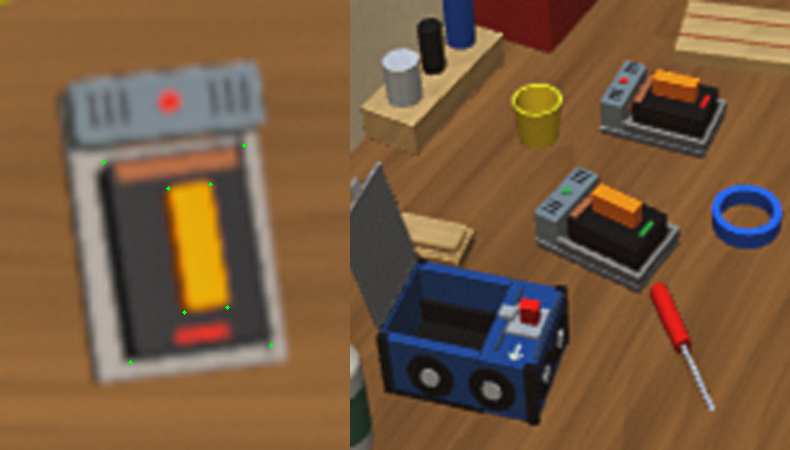

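The pack is seated in the red-lamp charger, flat and within about 1 px of the expected corners, with copper towards the housing. The cover is open and the rest of the bench is unchanged.

```bash
python3 -c "
from bench import r
print(r.hand_in())"
```

```text
the job is handed in; nothing more can be done
None
```

The job is done and handed in at about 17.7 s on the robot's clock (limit 58 s). The flat pack now sits in the empty red-lamp charger with its copper end towards the raised housing.

- **What I did:** I pinched the red thumb latch and slid it about 20 mm the way the arrow points. The cover sprang fully open. I then lifted the pack by its orange rib, carried it level, lowered it until it touched the floor, and released it.
- **Seating:** The pack touched down at a tool height of 80.1 mm, exactly the height expected for a pack fully down. In the last picture its corners matched the predicted seated position to about 1 px (roughly 3 mm).
- **Rest of the scene:** In the final crops the cover is still open, the latch is back at rest, and the busy charger, screwdriver, tape, cup and sanding block look unmoved. I did not check the hammer or the yellow charger in a final picture. The board and the glue bottle showed only in part. The arm went near none of them while low.
- **Disagreements:**
  - The networks' `pack` points over the charger were up to about 20 mm off my own prediction, with the arm partly hiding the pack, so I used the corner fits.
  - While pinching the latch, the tool stopped about 5 mm higher than commanded, with a small force of 6.6 N. I never found out why, but the grip held.
- **Forces:** The highest wrist force in the readings was about 15 N, at touchdown.

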